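# Knock out the plaster pucks, turn them keyed face up and lay them to dry

## Task

Each steel mould cup on the rubber mat has a plaster puck wedged in it (a third puck may already lie loose there): rap the cup, mouth down, on the wooden block until its puck drops out there, and stand the empty cup back on the mat, mouth down. Lay every puck flat in the aluminium drying tray with its keyed face (the one with the cross-shaped groove) up; a puck let fall half over the edge of the turning ramp flips over onto the cork bed. Leave the crucible, the jaw cast and the tweezers where they are.

Things in the scene. Friction and masses are not known exactly. Their poses are not given: they have to be found in the camera images.
- cup1: Round steel mould cup, 58 mm across, 52 mm high, bore 44 mm, 0.22 kg, standing mouth down, closed end up; one cup may be absent. Origin: centre of the mouth (lower rim); z points to the closed end. Three spring pins near the mouth wedge its puck, whose origin is then 12 to 16 mm above this one, clear of what the cup stands on.
- cup2: Mould cup like cup1. The wedged puck stays in through calm lifting, carrying and soft setting down. Bringing the rim down on the block at 0.3 to 0.5 m/s, stopped dead by it, frees the puck in one or a few raps (harder ones if it stays); it then stays lying on the block when the cup is raised.
- cup3: Mould cup like cup1.
- puck1: Plaster puck wedged in cup1 (if cup1 is absent it lies loose on the mat): round, 42 mm across, 12 mm thick in all, 0.15 kg. One face is plain; the keyed face has four raised square pads (10 mm wide, 2.5 mm high) parted by a cross-shaped groove. Origin: its centre, 6 mm from both faces; z points out of the PLAIN face, so keyed face up means z points straight down. Starts keyed face down.
- puck2: Puck wedged in cup2, like puck1; if cup2 is absent it lies loose on the mat.
- puck3: Puck wedged in cup3, like puck1; if cup3 is absent it lies loose on the mat.
- mat: Black rubber mat, 110 (its x) by 270 (its y) by 4 mm thick, fixed, on which the cups stand. Origin: centre of its underside. On the left or the right of the work.
- tray: Shallow aluminium drying tray, fixed, 140 (its x) by 210 (its y) mm outside, walls 3 mm thick, rim 12 mm high, inner floor 3 mm above its underside. Origin: centre of its underside. On the other side from the mat.
- block: Square wooden rapping block on a rubber foot, 90 by 90 mm, 30 mm high, fixed. Origin: centre of its underside.
- block_top (a point): Centre of the block's flat top, 30 mm above the worktop; axes as the block's.
- turner: Turning ramp, fixed: a 110 mm wide aluminium ramp whose high edge (45 mm above the worktop, along its y) is at x = 0; the ramp falls away to +x (to 15 mm at x = 55 mm), and in front of the edge, to -x, lies a cork catch bed, 95 mm long, 110 mm wide, 4 mm thick, with a 10 mm high lip at its far end. Origin: on the worktop under the middle of the edge.
- turner_edge (a point): Middle of the ramp's high edge, 45 mm above the worktop; axes as the turning ramp's. A puck released flat 10 to 30 mm above the edge with its centre about 10 mm to the bed's side (-x) tips over it and lands turned over, 25 to 65 mm in front of it.
- turner_bed (a point): Point on the cork surface 50 mm in front of the edge, 4 mm above the worktop.
- crucible: Bystander: small round ceramic crucible, 51 mm across, 40 mm high. Origin under its centre.
- cast_full: Bystander: white plaster jaw cast, 53 by 71 by 27 mm. Origin under its centre.
- tweezers: Bystander: tweezers, 150 mm long, lying flat. Origin under its centre.
Mind the look-alikes: they are no part of the job. Of the things shaped like the block, the wooden one is meant.

How it is judged:
By the outcome, as a careful person would: the job done as asked, in the order asked, and still so for the second after the job is handed in, with the robot touching nothing.
Of cup1, cup2, cup3 only 2 to 3 are there at a start; the rules pass over those that are not, and their reading is None.
At some moment in a run one of cup1, cup2, cup3 may be knocked a few centimetres aside while the robot is not near it.
It also fails if it takes over 210 s, if anything falls off the work surface, if the arm or the gripper's body presses on something with over 40 N, if the wrist force passes 120 N, or if a joint passes its speed limit or range.

## Robot

A 6-joint arm with a two-finger parallel gripper is mounted at the origin on a cart in front of the work surface, level with it; the furniture and walls round the work are solid. World frame = base frame: x ahead of the robot, y to its left, z up, the work surface at z = 0. Lengths are in m, angles in rad, forces in N, time in s.
With the tool pointing down it reaches from about 0.35 to 0.775 m from the base axis. Payload 5.5 kg.
Tool frame: the origin (TCP) lies at the very end of the fingers, on their centre line; the grasp point (between the pads) lies env.hold_point_z behind it (env.hold_point_z is the distance from the TCP to the grasp point, in m); z points along the fingers, y is the line along which they close (so a half turn about z gives the same grasp; the last joint's range is limited). The gripper opens to 85 mm and grips with 20 to 120 N. Pads are 22 mm wide; open, the fingers measure 114 mm over their backs; the gripper's body (76 mm by 85 mm) begins 54 mm behind the grasp point. The pads swing forward as they close: fully open they stand 13 mm farther back than shut.
Start: joints at [-1.414, 0.313, 0.046, 1.304, 0, 1.431], TCP at [0.168, -0.55, 0.231] pointing down, gripper open.
Joint ranges: [-2.76, 2.76], [-0.86, 1.69], [-1.03, 1.26], [-2.2, 2.34], [-1.47, 1.5], [-3.14, 3.14]. Speed limits (rad/s): [2.57, 2.57, 3.14, 3.14, 3.14, 3.14].

## Interface

Orientations are given as a unit quaternion [w, x, y, z].
In Python, from workcell import env gives the robot as it stands.
- The arm moves only by the tool carry_out, never from a script. Its argument "steps" is a list of rows, each a list of 3 entries, a list of its own where there are three numbers: the turn, a rotation vector about the tool's x, y, z in degrees, then the shift along the tool's x, y, z in cm, then the closure in counts, from 0 (fully open) to 255 (shut). A call has exactly 8 rows; each row is the pose to reach, as a shift and turn from the pose commanded when the call began, along the tool's axes at that moment; what a row does not reach only later rows make up. A row lasts 1/8 s, in which the tool goes at most 62.5 mm and 10.7 degrees, less where a joint would pass 70% of its speed; a pose out of reach is approached as far as the arm can. A call with a gripper value outside its range is refused whole. The fingers move at their own pace and stop on an object; "force" is the grip in N (left out, the last holds). Time passes only in rows, so rows that repeat a pose let the fingers close, or fill a call up. It gives the time, the measured TCP pose, the force, the opening and the grip force at its end, in the units of the state.
- env.get_state(): the state, without advancing time (a new reading comes with each control period).
- env.read_camera(name): name is "scene" or "top" or "wrist"; returns (picture, depth): 420x560x3 uint8, red, green, blue; 420x560 float32, m along the optical axis (not along the pixel's ray), 0 where there is no reading.
- env.get_calibration(name): a dict with "fx", "fy", "cx", "cy" (pixels), "origin" and "orientation" of the camera in the world. Camera axes: x right, y up, looking along -z (the intrinsics and any distortion apply to the point x, -y, -z); pixel columns grow to the right and rows downward; lengths in m; the calibration is good to about 2 mm. The wrist camera is an equidistant fisheye: a pixel r from the principal point sees the ray r / f radians off the axis. A picture is of the moment at which its call begins: read the wrist's pose just before it. get_calibration takes no time and is no camera call; for the wrist camera it gives the pose at the moment of the call.
- env.hand_in(): hands the job in; it is judged then, once.
The state is a dict: "clock": time; "joint_pos": joint angles; "qvel": joint speeds; "tau": joint torques, N m; "tcp_pos": TCP position; "orientation": TCP orientation; "wrist_force": force on the tool from outside, world axes, zero at the start; "ft_torque": the same for the moment, N m; "finger_gap": finger opening in m; "grip_force": force on a finger pad.
Only numpy, scipy, OpenCV 4.12 (cv2) and the standard library are available. Lean on these libraries where they do the work, as an engineer would, in place of code of your own. Each camera call takes 0.05 s, during which the arm holds its last target. There are 200 camera calls.

## Working session

There is one attempt and no reset: what is moved stays moved. The work goes in short steps, Python scripts to look and compute and a tool call to move; the robot and the scene stay as the last step left them, time stands still between calls to the robot, and variables do not carry over. Pictures are saved under pics/ and viewed, at most 15 in all, crops included, and the job is handed in when it is done.

Besides the shell and the picture viewer there is one more tool, called in YAML: its name, and indented under it one key for each argument. carry_out: Moves the arm, as the interface text tells. Its arguments: {"type":"object","properties":{"steps":{"type":"array","items":{"type":"array"}},"force":{"type":"number"}},"required":["steps"]}

```bash
ls; mkdir -p pics
python3 - <<'E'
from workcell import env
import cv2,numpy as np
s=env.get_state();print(s, env.hold_point_z)
for n in ("scene","top"):
    c=env.get_calibration(n);print(n,c)
    p,d=env.read_camera(n)
    cv2.imwrite(f"pics/{n}0.png",p[:,:,::-1]);np.savez(f"{n}0.npz",p=p,d=d,**{k:np.array(v) for k,v in c.items() if not isinstance(v,str)})
E
```

```text
pics
{'clock': 0.0, 'joint_pos': array([-1.41359961e+00,  3.14067091e-01,  4.49722208e-02,  1.30360487e+00,
       -2.97079511e-06,  1.43119354e+00]), 'qvel': array([-0.00012227,  0.00099677, -0.0005146 ,  0.0004987 , -0.00152277,
        0.00064564]), 'tau': array([-2.63453301e-03, -4.80633187e+01,  2.98528773e+01,  1.95838837e-02,
       -2.06848999e-04,  2.10465203e-06]), 'tcp_pos': array([ 0.16807186, -0.54934764,  0.23036818]), 'orientation': array([-9.51654992e-04,  9.89008502e-01,  1.47855593e-01, -9.85734689e-06]), 'wrist_force': array([-0.20629749, -1.29407604,  0.25820634]), 'ft_torque': array([0.03448493, 0.04023204, 0.03834295]), 'grip_force': 0.0, 'finger_gap': 0.08546182305775436} 0.0187
scene {'fx': 380.352909239213, 'fy': 380.352909239213, 'cx': 285.8750122798251, 'cy': 209.57427100646206, 'origin': array([-0.12347632,  0.57641939,  0.59192345]), 'orientation': array([-0.36190047, -0.20793578,  0.44128544,  0.79439154])}
top {'fx': 415.57499903043566, 'fy': 415.57499903043566, 'cx': 280.6515878917636, 'cy': 203.5577136398047, 'origin': array([0.46152208, 0.00883059, 1.36129459]), 'orientation': array([-0.70458873, -0.02028245,  0.01824816,  0.70909121])}
```

View pics/scene0.png

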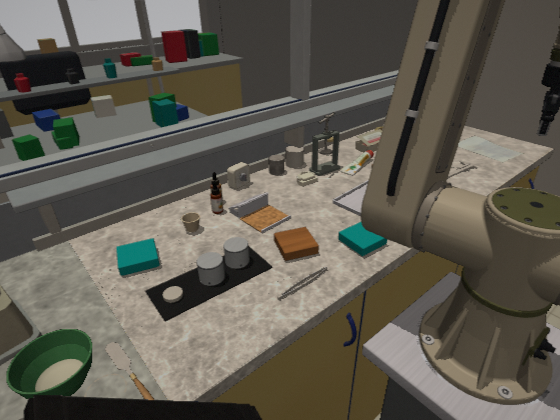

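View pics/top0.png

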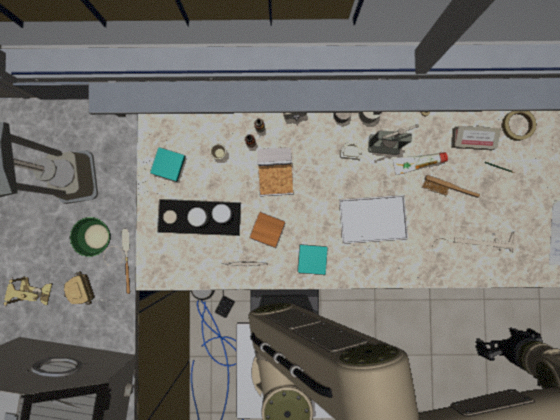

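The scene shows two cups and a loose puck on the black mat. In the top view they are at about (197,217), (221,214) and (170,217). The wooden block is at (267,229), the tray at (373,218) and the turner at (275,172); teal blocks are the look-alikes.

```bash
cat > h.py <<'E'
import numpy as np,cv2
from scipy.spatial.transform import Rotation as R
def rot(q): return R.from_quat([q[1],q[2],q[3],q[0]])
def cloud(p,d,c,fish=False):
    h,w=d.shape; u,v=np.meshgrid(np.arange(w),np.arange(h))
    x=(u-c['cx'])/c['fx']; y=(v-c['cy'])/c['fy']
    if fish:
        r=np.hypot(x,y)+1e-9; k=np.tan(np.minimum(r,1.4))/r; x=x*k;y=y*k
    P=np.stack([x*d,-y*d,-d],-1)
    W=rot(np.array(c['orientation'])).apply(P.reshape(-1,3)).reshape(h,w,3)+np.array(c['origin'])
    W[d<=0]=np.nan
    return W
def grab(name,fn=None):
    from workcell import env
    c=env.get_calibration(name); p,d=env.read_camera(name)
    if fn: cv2.imwrite('pics/'+fn,p[:,:,::-1])
    return p,d,cloud(p,d,c,name=='wrist'),c
def rect(pts):
    (c,s,a)=cv2.minAreaRect((pts[:,:2]*1000).astype(np.float32)); return np.round(c,1),np.round(s,1),round(a,1)
E
python3 - <<'E'
from h import *
z=np.load('top0.npz'); W=cloud(z['p'],z['d'],z); p=z['p'].astype(int)
def box(u0,u1,v0,v1): 
    m=np.zeros(W.shape[:2],bool); m[v0:v1,u0:u1]=1; return m
Z=W[...,2]
print('table z',np.nanmedian(Z[box(290,340,130,200)]))
bm=box(155,245,195,240)&(p.sum(2)<90)
print('mat',rect(W[bm]),np.nanmedian(Z[bm]))
for n,b in dict(puck=(160,182,206,228),c1=(185,210,205,229),c2=(209,234,202,226)).items():
    m=box(*b)&(Z>(0.010 if n=='puck' else .045)); 
    print(n,rect(W[m]),np.nanmean(W[m],0),m.sum(),np.nanmedian(Z[m]))
m=box(248,288,208,252)&(Z>0.022);print('block',rect(W[m]),np.nanmedian(Z[m]))
m=box(330,415,190,250)&(Z>0.008)&(Z<.03);print('tray rim',rect(W[m]),m.sum())
m=box(330,415,190,250)&(p.min(2)>150)&(p.max(2)-p.min(2)<25)
cork=box(255,298,150,200)&(p[...,0]-p[...,2]>90);print('cork',rect(W[cork]),np.nanmedian(Z[cork]),cork.sum())
m=box(250,300,140,200)&(Z>0.014)&~cork;print('ramp',rect(W[m]))
m=box(250,300,140,200)&(Z>0.036);print('edge',rect(W[m]),np.nanmean(W[m],0))
I=z['p'][130:270,140:420,::-1];cv2.imwrite('pics/crop.png',cv2.resize(I,None,fx=2.85,fy=2.85,interpolation=cv2.INTER_CUBIC))
for v in range(145,205,5): print(v,np.round(Z[v,262:292:5],3))
E
```

```text
table z -0.0004444022271120618
mat (array([493.4, 279.1]), array([260.8, 103. ]), 87.2) 0.003648016290278888
puck (array([491.9, 365.5]), array([52. , 48.3]), 27.7) [0.49522299 0.37197238 0.01556026] 132 0.016048564137289834
c1 (array([493.8, 276.8]), array([56.4, 53.7]), 90.0) [0.49378051 0.27679325 0.05514492] 280 0.05520705523445102
c2 (array([504.4, 200.6]), array([57. , 56.8]), 89.7) [0.50398783 0.20035965 0.05527734] 276 0.05533541340916881
block (array([452.8,  57.3]), array([89.9, 89.6]), 68.6) 0.029408081127390795
tray rim (array([ 482.8, -271.5]), array([143.4, 244.6]), 3.8) 373
cork (array([611.7,  28.8]), array([ 76.6, 100.3]), 3.5) 0.0032565298065894144 146
ramp (array([653.5,  42.7]), array([178.5, 130.9]), 2.1)
edge (array([680.4,  50.2]), array([143.6,  63.8]), 67.6) [0.67779137 0.04143056 0.0435972 ]
145 [ 0.003 -0.003  0.004  0.002  0.001  0.002]
150 [0.022 0.016 0.021 0.022 0.022 0.021]
155 [0.029 0.024 0.03  0.026 0.033 0.033]
160 [0.039 0.04  0.034 0.046 0.039 0.043]
165 [0.012 0.014 0.001 0.003 0.004 0.003]
170 [ 0.004  0.007  0.002 -0.003  0.006  0.002]
175 [-0.002  0.008 -0.     0.003  0.002  0.006]
180 [-0.001  0.004  0.001  0.002  0.004  0.004]
185 [  nan 0.004 0.003 0.001 0.006 0.002]
190 [-0.001 -0.001  0.002 -0.002  0.008  0.001]
195 [ 0.007  0.01   0.    -0.     0.002  0.001]
200 [-0.002 -0.005 -0.001 -0.    -0.001  0.001]
```

View pics/crop.png

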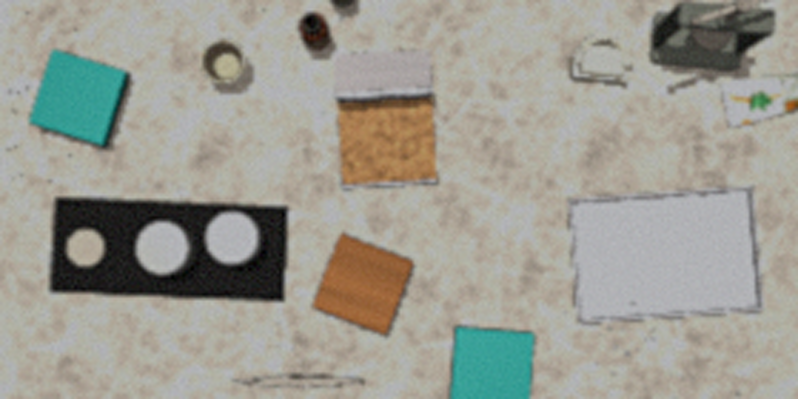

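Run:
```python
from h import *
z=np.load('top0.npz'); r=rot(z['orientation'])
def px(cu,cv_,zz):
    u=140+(cu+.5)/2.85-.5; v=130+(cv_+.5)/2.85-.5
    d=r.apply([(u-z['cx'])/z['fx'],-(v-z['cy'])/z['fy'],-1]); o=z['origin']
    return np.round((o+d*(zz-o[2])/d[2])*1000,1)
for n,l,zz in [('tray',[(570,199),(750,188),(760,311),(580,323)],.012),('edge',[(338,99),(433,94)],.045),('rampback',[(336,54),(432,50)],.015),('bedfront',[(343,188),(438,183)],.010),
 ('puck',[(66,248),(106,248),(86,229),(86,268)],.016),('tweez',[(232,380),(365,380)],0),('castbox teal2',[(455,327),(533,333)],.03),('mat',[(55,198),(288,207),(284,300),(50,291)],.004)]:
    P=np.array([px(*q,zz/1) for q in l]);print(n,P[:,:2].tolist(),P.mean(0)[:2])
```

```text
tray [[547.1, -179.5], [558.4, -385.0], [418.4, -393.2], [406.1, -188.9]] [ 482.5  -286.65]
edge [[658.8, 83.0], [663.7, -23.4]] [661.25  29.8 ]
rampback [[715.3, 86.8], [719.2, -23.3]] [717.25  31.75]
bedfront [[561.5, 79.6], [566.6, -29.1]] [564.05  25.25]
puck [[494.8, 394.4], [494.5, 348.9], [516.2, 371.8], [471.9, 371.4]] [494.35  371.625]
tweez [[343.2, 207.7], [342.2, 55.7]] [342.7 131.7]
castbox teal2 [[403.2, -46.3], [396.0, -133.5]] [399.6 -89.9]
mat [[552.6, 411.0], [540.5, 143.1], [434.0, 147.8], [446.0, 415.7]] [493.275 279.4  ]
```

carry_out:
  steps:
    - [[0,0,0],[2,-6,0],0]
    - [[0,0,0],[4,-12,0],0]
    - [[0,0,0],[6,-18,0],0]
    - [[0,0,0],[8,-24,0],0]
    - [[0,0,0],[10,-30,0],0]
    - [[0,0,0],[12,-36,0],0]
    - [[0,0,0],[14,-42,0],0]
    - [[0,0,0],[14,-42,0],0]
  force: 60

```text
clock: 1.1
tcp_pos: [0.1784, -0.1038, 0.2309]
orientation: [-0.0, 0.989, 0.151, 0.0]
wrist_force: [-0.6, 0.4, 0.4]
finger_gap: 0.0856
grip_force: 0.0
```

carry_out:
  steps:
    - [[0,0,-10.4],[4.5,-3.9,0],0]
    - [[0,0,-20.8],[9,-7.8,0],0]
    - [[0,0,-31.2],[13.5,-11.7,0],0]
    - [[0,0,-41.6],[18,-15.6,0],0]
    - [[0,0,-52],[22.5,-19.5,0],0]
    - [[0,0,-62.4],[27,-23.4,0],0]
    - [[0,0,-72.6],[31.6,-27.4,0],0]
    - [[0,0,-72.6],[31.6,-27.4,0],0]

```text
clock: 2.1
tcp_pos: [0.4036, 0.2496, 0.23]
orientation: [-0.0, 0.708, 0.707, -0.0]
wrist_force: [-0.2, -0.2, -0.1]
finger_gap: 0.0856
grip_force: 0.0
```

Run:
```python
from h import *
from workcell import env
s=env.get_state();print(s['tcp_pos'],s['orientation'],s['joint_pos'])
p,d,W,c=grab('wrist','w1.png');print(c)
z=W[...,2];print(np.nanmin(d[d>0]))
```

```text
[0.40359285 0.24960755 0.22999254] [-4.27723999e-06  7.07604782e-01  7.06608424e-01 -9.32740937e-05] [ 3.84534715e-01  1.19607565e-01 -2.03508903e-01  1.24785500e+00
 -6.47939218e-05  1.95674011e+00]
{'fx': 325.19226210127806, 'fy': 325.19226210127806, 'cx': 280.22746977745635, 'cy': 206.1385583373356, 'origin': array([0.40434423, 0.32044822, 0.37412923]), 'orientation': array([ 9.90015065e-01, -1.40958073e-01,  1.98943930e-04, -9.76261636e-04])}
0.050000954
```

View pics/w1.png

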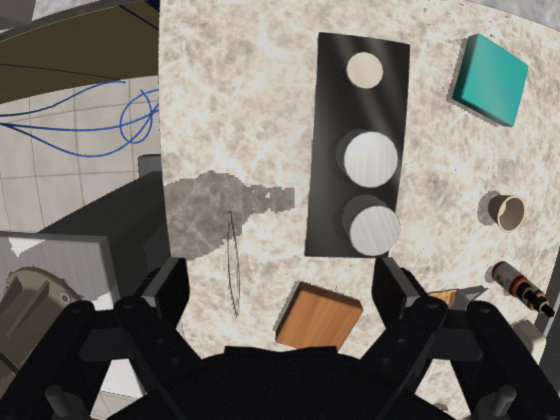

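The wrist view shows the loose puck at (364,70), plain face up, with the cups at (370,158) and (370,227) and the block at (320,318).

```bash
cat >> h.py <<'E'
def disc(W,xy,ztop,rad=.04,tol=.006):
    """centre of a flat round top at height ztop near xy: mm centre, extents, height"""
    m=(np.hypot(W[...,0]-xy[0],W[...,1]-xy[1])<rad)&(abs(W[...,2]-ztop)<tol)
    m=cv2.morphologyEx(m.astype(np.uint8),cv2.MORPH_OPEN,np.ones((3,3)))
    n,l,st,_=cv2.connectedComponentsWithStats(m)
    if n<2: return None
    k=1+np.argmax(st[1:,4]); P=W[l==k]*1000
    lo,hi=np.percentile(P,1,0),np.percentile(P,99,0)
    return dict(mid=((lo+hi)/2)[:2].round(1),mean=P.mean(0).round(1),ext=(hi-lo)[:2].round(1),n=len(P))
E
python3 - <<'E'
from h import *
p,d,W,c=grab('wrist')
print(disc(W,(.494,.372),.016,tol=.004));print(disc(W,(.494,.277),.056));print(disc(W,(.504,.2),.056))
m=(abs(W[...,2]-.03)<.004)&(np.hypot(W[...,0]-.453,W[...,1]-.057)<.075);print(rect(W[m]))
E
```

```text
{'mid': array([497. , 372.3]), 'mean': array([496.5, 372.1,  17.4]), 'ext': array([38.2, 38.7]), 'n': 1037}
{'mid': array([495. , 277.5]), 'mean': array([494.4, 277.9,  57.4]), 'ext': array([54.3, 54.5]), 'n': 2470}
{'mid': array([505. , 200.9]), 'mean': array([504.3, 201.8,  57.4]), 'ext': array([53.9, 54.1]), 'n': 2081}
(array([453.3,  57.3]), array([90.9, 90.3]), 68.3)
```

carry_out:
  steps:
    - [[0,0,0],[4,3,4],0]
    - [[0,0,0],[8,6,8],0]
    - [[0,0,0],[12.2,9.2,12],0]
    - [[0,0,0],[12.2,9.2,15],0]
    - [[0,0,0],[12.2,9.2,15],0]
    - [[0,0,0],[12.2,9.2,15],0]
    - [[0,0,0],[12.2,9.2,15],0]
    - [[0,0,0],[12.2,9.2,15],0]

```text
clock: 3.2
tcp_pos: [0.4949, 0.3685, 0.0832]
orientation: [0.0, 0.71, 0.704, 0.001]
wrist_force: [-0.8, -0.4, 0.1]
finger_gap: 0.0852
grip_force: 0.0
```

Run:
```python
from h import *
from workcell import env
s=env.get_state();print(s['tcp_pos'],s['joint_pos'])
p,d,W,c=grab('wrist','w2.png')
print(disc(W,(.496,.372),.016,tol=.006))
```

```text
[0.49488403 0.36851028 0.08318804] [ 5.10093130e-01  4.69537132e-01 -9.38848657e-02  1.00441019e+00
 -1.09197301e-04  2.08836310e+00]
{'mid': array([497.4, 373.6]), 'mean': array([497.5, 374.1,  17.5]), 'ext': array([38.6, 38.8]), 'n': 2865}
```

View pics/w2.png

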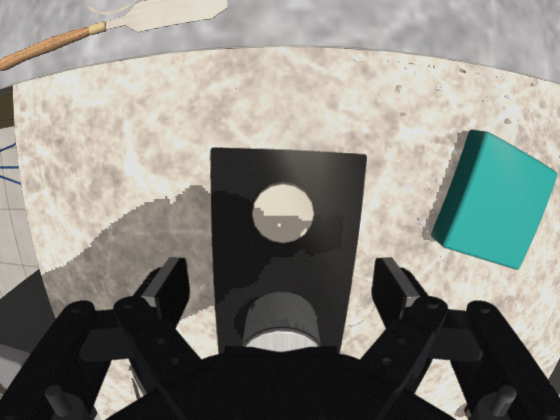

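carry_out:
  steps:
    - [[0,0,0],[0.2,0.15,2.5],0]
    - [[0,0,0],[0.2,0.15,5],0]
    - [[0,0,0],[0.2,0.15,7],0]
    - [[0,0,0],[0.2,0.15,7.4],0]
    - [[0,0,0],[0.2,0.15,7.4],0]
    - [[0,0,0],[0.2,0.15,7.4],0]
    - [[0,0,0],[0.2,0.15,7.4],0]
    - [[0,0,0],[0.2,0.15,7.4],0]

```text
clock: 4.25
tcp_pos: [0.4959, 0.3706, 0.0078]
orientation: [0.0, 0.71, 0.705, 0.0]
wrist_force: [-0.1, -0.6, 0.0]
finger_gap: 0.0853
grip_force: 0.0
```

carry_out:
  steps:
    - [[0,0,0],[0,0,0],255]
    - [[0,0,0],[0,0,0],255]
    - [[0,0,0],[0,0,0],255]
    - [[0,0,0],[0,0,0],255]
    - [[0,0,0],[0,0,0],255]
    - [[0,0,0],[0,0,0],255]
    - [[0,0,0],[0,0,0],255]
    - [[0,0,0],[0,0,0],255]

```text
clock: 5.25
tcp_pos: [0.4959, 0.3706, 0.0078]
orientation: [0.0, 0.71, 0.705, 0.0]
wrist_force: [-1.1, -0.6, 6.4]
finger_gap: 0.0389
grip_force: 59.9
```

carry_out:
  steps:
    - [[0,0,0],[0,0,-5],255]
    - [[0,0,0],[-2,0,-11],255]
    - [[0,0,-10],[-8,2,-11],255]
    - [[0,0,-20],[-14,4,-11],255]
    - [[0,0,-30],[-20,6,-11],255]
    - [[0,0,-40],[-26,8,-11],255]
    - [[0,0,-50],[-31,10,-11],255]
    - [[0,0,-60],[-34,13,-11],255]

```text
clock: 6.25
tcp_pos: [0.6228, 0.0269, 0.1166]
orientation: [-0.001, 0.26, 0.966, -0.0]
wrist_force: [0.8, 0.9, -1.4]
finger_gap: 0.0385
grip_force: 60.9
```

carry_out:
  steps:
    - [[0,0,-10],[0,0,0],255]
    - [[0,0,-20],[0,0,0],255]
    - [[0,0,-33],[0,0,0],255]
    - [[0,0,-33],[0,0,0],255]
    - [[0,0,-33],[0,0,0],255]
    - [[0,0,-33],[0,0,0],255]
    - [[0,0,-33],[0,0,0],255]
    - [[0,0,-33],[0,0,0],255]

```text
clock: 7.25
tcp_pos: [0.6232, 0.0296, 0.1172]
orientation: [-0.0, -0.023, 1.0, -0.0]
wrist_force: [1.1, 0.6, -1.9]
finger_gap: 0.0387
grip_force: 60.8
```

```bash
cat >> h.py <<'E'
def to(x,y,z,yaw=None):
    """shift (tool axes, cm) and z-turn (deg) from the measured pose to a world target in mm"""
    from workcell import env
    s=env.get_state(); r=rot(s['orientation']); x0=r.apply([1,0,0])
    yw=np.degrees(np.arctan2(x0[1],x0[0]))
    t=r.inv().apply(np.array([x,y,z])/1000-s['tcp_pos'])*100
    print('at',(s['tcp_pos']*1000).round(1),'yaw',yw.round(2),'gap',round(s['finger_gap']*1000,1),'shift cm',t.round(2),'turn',None if yaw is None else round((yw-yaw+180)%360-180,1),'tilt',np.degrees(r.apply([0,0,1])[:2]).round(2),'t',round(s['clock'],2))
E
python3 - <<'E'
from h import *
p,d,W,c=grab('wrist','w3.png')
to(651,29.5,65,182.6)
m=(W[...,2]>.041)&(W[...,2]<.049)&(abs(W[...,0]-.66)<.05)&(abs(W[...,1]-.03)<.06);print(m.sum(),rect(W[m]))
E
```

```text
at [623.3  29.6 117.3] yaw -177.4 gap 38.9 shift cm [-2.77 -0.13  5.23] turn -0.0 tilt [ 0. -0.] t 7.3
0 (array([0., 0.]), array([0., 0.]), 0.0)
```

View pics/w3.png

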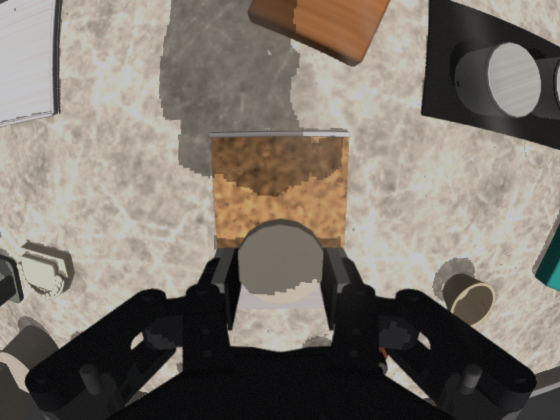

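The puck is held level between the pads at (282,262) above the ramp edge. The bed is at rows 133–245.

Run:
```python
from h import *
p,d,W,c=grab('wrist')
print(disc(W,(.62,.03),.125,rad=.035,tol=.01))
print('lip',W[133,215:350:25].round(4).tolist()); print('bed L/R', W[200,212:220].round(3).tolist()[::2],W[200,343:352].round(3).tolist()[::2])
```

```text
{'mid': array([620.6,  29.4]), 'mean': array([619. ,  29.5, 126.9]), 'ext': array([39.2, 45.9]), 'n': 6329}
lip [[0.5691, -0.0234, 0.0118], [0.5686, -0.0037, 0.0131], [0.568, 0.0154, 0.0122], [0.5672, 0.0344, 0.0122], [0.5663, 0.0537, 0.0104], [0.5649, 0.073, 0.0116]]
bed L/R [[0.626, -0.028, 0.002], [0.625, -0.025, 0.006], [0.624, -0.023, 0.007], [0.625, -0.022, 0.005]] [[0.62, 0.081, 0.005], [0.62, 0.083, 0.005], [0.621, 0.085, 0.002], [0.621, 0.087, 0.001], [0.621, 0.089, 0.001]]
```

carry_out:
  steps:
    - [[0,0,0],[-3.1,0,0],255]
    - [[0,0,0],[-3.1,0,3],255]
    - [[0,0,0],[-3.1,0,5.2],255]
    - [[0,0,0],[-3.1,0,5.2],255]
    - [[0,0,0],[-3.1,0,5.2],255]
    - [[0,0,0],[-3.1,0,5.2],255]
    - [[0,0,0],[-3.1,0,5.2],0]
    - [[0,0,0],[-3.1,0,5.2],0]

```text
clock: 8.35
tcp_pos: [0.6548, 0.0309, 0.0662]
orientation: [0.001, -0.023, 1.0, -0.0]
wrist_force: [0.1, -0.5, -0.2]
finger_gap: 0.0734
grip_force: 0.0
```

carry_out:
  steps:
    - [[0,0,0],[0,0,0],0]
    - [[0,0,0],[0,0,0],0]
    - [[0,0,0],[0,0,0],0]
    - [[0,0,0],[0,0,-5],0]
    - [[0,0,0],[5,0,-6],0]
    - [[0,0,0],[5,0,-6],0]
    - [[0,0,0],[5,0,-6],0]
    - [[0,0,0],[5,0,-6],0]

```text
clock: 9.35
tcp_pos: [0.6052, 0.0286, 0.1251]
orientation: [0.0, -0.023, 1.0, -0.0]
wrist_force: [-0.2, 0.8, -0.2]
finger_gap: 0.0855
grip_force: 0.0
```

Run:
```python
from h import *
p,d,W,c=grab('wrist','w4.png')
r=disc(W,(.612,.03),.0155,rad=.05,tol=.005);print(r)
to(r['mid'][0],r['mid'][1],8,182.6)
```

```text
{'mid': array([620.5,  29.3]), 'mean': array([619.8,  29.4,  15.9]), 'ext': array([38.6, 38.5]), 'n': 1874}
at [605.1  28.7 124.9] yaw -177.39 gap 85.3 shift cm [-1.54 -0.   11.69] turn 0.0 tilt [ 0.01 -0.01] t 9.4
```

View pics/w4.png

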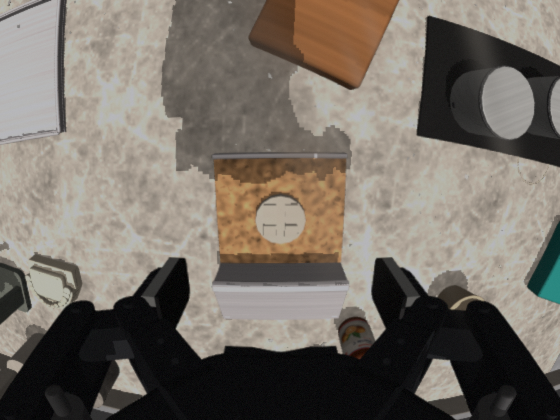

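The puck lies on the cork at (281,218) with its cross groove up. Picking it up for the tray.

carry_out:
  steps:
    - [[0,0,0],[-1.6,0,5],0]
    - [[0,0,0],[-1.6,0,9],0]
    - [[0,0,0],[-1.6,0,11.7],0]
    - [[0,0,0],[-1.6,0,11.7],0]
    - [[0,0,0],[-1.6,0,11.7],255]
    - [[0,0,0],[-1.6,0,11.7],255]
    - [[0,0,0],[-1.6,0,11.7],255]
    - [[0,0,0],[-1.6,0,11.7],255]

```text
clock: 10.4
tcp_pos: [0.6217, 0.0293, 0.0106]
orientation: [0.002, -0.023, 1.0, -0.0]
wrist_force: [-0.7, -0.5, 6.1]
finger_gap: 0.0367
grip_force: 59.3
```

carry_out:
  steps:
    - [[0,0,0],[0,0,0],255]
    - [[0,0,0],[0,0,-5],255]
    - [[0,0,0],[0,0,-11],255]
    - [[0,0,0],[3,5,-11],255]
    - [[0,0,0],[6,10,-11],255]
    - [[0,0,0],[9,15,-11],255]
    - [[0,0,0],[12,20,-11],255]
    - [[0,0,0],[13,25,-11],255]

```text
clock: 11.4
tcp_pos: [0.4774, 0.2747, 0.1195]
orientation: [0.001, -0.023, 1.0, 0.0]
wrist_force: [1.0, -0.4, 0.8]
finger_gap: -0.0001
grip_force: 0.0
```

Run:
```python
from h import *
p,d,W,c=grab('wrist')
x,y,z=np.moveaxis(W,-1,0)
to(487,-350,7,182.6)
m=(abs(z-.012)<.004)&(x>.39)&(x<.57)&(y<-.16)&(y>-.42);print(m.sum(),rect(W[m]))
print(disc(W,(.487,-.22),.13,rad=.035,tol=.012))
```

```text
at [476.5 280.1 119.7] yaw -177.11 gap 0.4 shift cm [  2.15 -63.03  10.98] turn 0.3 tilt [0.07 0.26] t 11.45
0 (array([0., 0.]), array([0., 0.]), 0.0)
None
```

Run:
```python
from h import *
p,d,W,c=grab('top','t5.png')
I=cv2.resize(p[120:270,140:420,::-1],None,fx=2.85,fy=2.85,interpolation=cv2.INTER_CUBIC);cv2.imwrite('pics/t5c.png',I)
```

```text
(no output)
```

View pics/t5c.png

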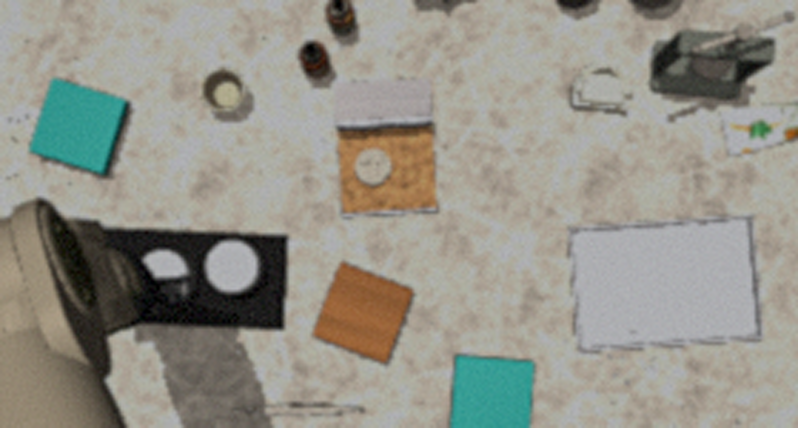

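The puck slipped out early and is still on the cork at (373,165). I'll go back and grip it lower.

carry_out:
  steps:
    - [[0,0,0],[-3,-5,0],0]
    - [[0,0,0],[-6,-10,0],0]
    - [[0,0,0],[-9,-15,0],0]
    - [[0,0,0],[-12,-20,0],0]
    - [[0,0,0],[-12.8,-23.5,0],0]
    - [[0,0,0],[-12.8,-23.5,0],0]
    - [[0,0,0],[-12.8,-23.5,0],0]
    - [[0,0,0],[-12.8,-23.5,0],0]

```text
clock: 12.5
tcp_pos: [0.6171, 0.0453, 0.1186]
orientation: [0.0, -0.023, 1.0, 0.0]
wrist_force: [0.4, -0.0, -0.5]
finger_gap: 0.0851
grip_force: 0.0
```

Run:
```python
from h import *
p,d,W,c=grab('wrist','w5.png')
r=disc(W,(.612,.045),.0155,rad=.06,tol=.005);print(r)
to(r['mid'][0],r['mid'][1],3,182.6)
cv2.imwrite('pics/w5c.png',cv2.resize(p[130:280,180:380,::-1],None,fx=2,fy=2))
```

```text
{'mid': array([620.1,  44.9]), 'mean': array([619.4,  45. ,  15.9]), 'ext': array([39.2, 38.6]), 'n': 2065}
at [617.2  45.5 118.6] yaw -177.3 gap 85.6 shift cm [-0.29 -0.07 11.56] turn 0.1 tilt [0.01 0.  ] t 12.55
```

View pics/w5c.png

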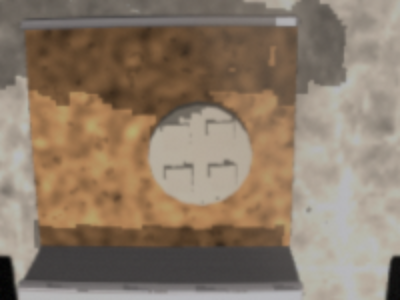

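carry_out:
  steps:
    - [[0,0,0],[-0.3,0,5],0]
    - [[0,0,0],[-0.3,0,9],0]
    - [[0,0,0],[-0.3,0,11.7],0]
    - [[0,0,0],[-0.3,0,11.7],0]
    - [[0,0,0],[-0.3,0,11.7],0]
    - [[0,0,0],[-0.3,0,11.7],255]
    - [[0,0,0],[-0.3,0,11.7],255]
    - [[0,0,0],[-0.3,0,11.7],255]

```text
clock: 13.55
tcp_pos: [0.6217, 0.0444, 0.0029]
orientation: [0.001, -0.023, 1.0, -0.0]
wrist_force: [0.3, -0.1, 1.2]
finger_gap: 0.0393
grip_force: 61.0
```

carry_out:
  steps:
    - [[0,0,0],[0,0,0],255]
    - [[0,0,0],[0,0,0],255]
    - [[0,0,0],[0,0,-1],255]
    - [[0,0,0],[0,0,-3],255]
    - [[0,0,0],[0,0,-6],255]
    - [[0,0,0],[0,0,-9],255]
    - [[0,0,0],[0,0,-9],255]
    - [[0,0,0],[0,0,-9],255]

```text
clock: 14.55
tcp_pos: [0.62, 0.0444, 0.0905]
orientation: [-0.001, -0.023, 1.0, -0.0]
wrist_force: [-0.0, -0.1, -2.0]
finger_gap: 0.0392
grip_force: 60.5
```

carry_out:
  steps:
    - [[0,0,0],[2,-5,0],255]
    - [[0,0,0],[4.5,-10.5,0],255]
    - [[0,0,0],[7,-16,0],255]
    - [[0,0,0],[9,-22,0],255]
    - [[0,0,0],[11,-28,0],255]
    - [[0,0,0],[13,-34,0],255]
    - [[0,0,0],[15.2,-38.5,0],255]
    - [[0,0,0],[15.2,-38.5,0],255]

```text
clock: 15.55
tcp_pos: [0.4838, -0.3502, 0.0894]
orientation: [-0.001, -0.02, 1.0, 0.0]
wrist_force: [0.0, 0.8, -1.9]
finger_gap: 0.0391
grip_force: 60.8
```

Run:
```python
from h import *
p,d,W,c=grab('wrist','w6.png')
x,y,z=np.moveaxis(W,-1,0)
to(487,-346,3,183)
m=(abs(z-.003)<.003)&(x>.39)&(x<.57)&(y<-.16)&(y>-.42)&(p.min(2)>120)
print(disc(W,(.483,-.346),.10,rad=.04,tol=.012))
```

```text
at [ 484.4 -348.    89.4] yaw -177.61 gap 39.2 shift cm [-0.28  0.17  8.64] turn -0.6 tilt [-0.12  0.12] t 15.6
{'mid': array([ 482. , -350.5]), 'mean': array([ 479.7, -350.2,  102.6]), 'ext': array([38.9, 60.8]), 'n': 6996}
```

View pics/w6.png

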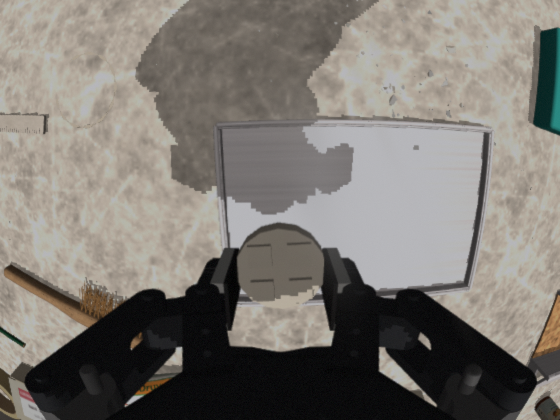

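carry_out:
  steps:
    - [[0,0,0],[-3.1,0.7,2],255]
    - [[0,0,0],[-3.1,0.7,5],255]
    - [[0,0,0],[-3.1,0.7,7],255]
    - [[0,0,0],[-3.1,0.7,8],255]
    - [[0,0,0],[-3.1,0.7,8.6],255]
    - [[0,0,0],[-3.1,0.7,8.6],255]
    - [[0,0,0],[-3.1,0.7,8.6],255]
    - [[0,0,0],[-3.1,0.7,8.6],90]

```text
clock: 16.6
tcp_pos: [0.5175, -0.3392, 0.0063]
orientation: [0.001, -0.023, 1.0, -0.001]
wrist_force: [0.1, -0.1, 0.8]
finger_gap: 0.0549
grip_force: 0.0
```

carry_out:
  steps:
    - [[0,0,0],[0,0,0],90]
    - [[0,0,0],[0,0,0],90]
    - [[0,0,0],[0,0,-3],90]
    - [[0,0,0],[0,0,-8],90]
    - [[0,0,0],[0,4,-12],0]
    - [[0,0,0],[0,10,-14],0]
    - [[0,0,0],[0,16,-14],0]
    - [[0,0,0],[0,22,-14],0]

```text
clock: 17.6
tcp_pos: [0.507, -0.1174, 0.1461]
orientation: [0.001, -0.022, 1.0, -0.0]
wrist_force: [0.3, 0.1, 0.2]
finger_gap: 0.0854
grip_force: 0.0
```

Run:
```python
from h import *
p,d,W,c=grab('top')
print('puckA',disc(W,(.515,-.342),.015,rad=.04,tol=.006))
for g in [(.494,.277),(.504,.2)]: print(disc(W,g,.056,rad=.05))
to(505,201,16,90)
```

```text
puckA {'mid': array([ 518.5, -337.6]), 'mean': array([ 518.5, -339.2,   13. ]), 'ext': array([32.7, 36.3]), 'n': 82}
{'mid': array([493.8, 277.7]), 'mean': array([493.4, 277.3,  55.3]), 'ext': array([53.5, 51.9]), 'n': 250}
{'mid': array([504.3, 200.9]), 'mean': array([504.2, 201. ,  55.5]), 'ext': array([56.7, 51.8]), 'n': 262}
at [ 504.9 -110.4  145.7] yaw -177.11 gap 85.4 shift cm [-1.6  31.04 13.12] turn 92.9 tilt [-0.07  0.27] t 17.65
```

carry_out:
  steps:
    - [[0,0,10.4],[-0.2,4,0],0]
    - [[0,0,20.8],[-0.4,8,0],0]
    - [[0,0,31.2],[-0.6,12,0],0]
    - [[0,0,41.6],[-0.8,16,0],0]
    - [[0,0,52],[-1,20,0],0]
    - [[0,0,62.4],[-1.2,24,0],0]
    - [[0,0,72.8],[-1.4,28,1],0]
    - [[0,0,83.2],[-1.6,31.1,2],0]

```text
clock: 18.65
tcp_pos: [0.5089, 0.194, 0.1253]
orientation: [0.0, 0.649, 0.761, 0.0]
wrist_force: [-0.1, 0.4, 0.9]
finger_gap: 0.0854
grip_force: 0.0
```

carry_out:
  steps:
    - [[0,0,9.5],[0,0,0],0]
    - [[0,0,9.5],[0,0,0],0]
    - [[0,0,9.5],[0,0,0],0]
    - [[0,0,9.5],[0,0,0],0]
    - [[0,0,9.5],[0,0,0],0]
    - [[0,0,9.5],[0,0,0],0]
    - [[0,0,9.5],[0,0,0],0]
    - [[0,0,9.5],[0,0,0],0]

```text
clock: 19.65
tcp_pos: [0.5087, 0.1925, 0.1253]
orientation: [0.0, 0.708, 0.707, -0.0]
wrist_force: [0.1, 0.4, 0.5]
finger_gap: 0.0854
grip_force: 0.0
```

Run:
```python
from h import *
p,d,W,c=grab('wrist')
print(disc(W,(.504,.2),.056,rad=.05,tol=.008))
print(disc(W,(.495,.277),.056,rad=.05,tol=.008))
to(504.5,201,16,90)
```

```text
{'mid': array([506. , 201.3]), 'mean': array([506.2, 202. ,  57.5]), 'ext': array([54.7, 54. ]), 'n': 5450}
{'mid': array([495.8, 277.1]), 'mean': array([496. , 277. ,  57.4]), 'ext': array([54.2, 54.4]), 'n': 6169}
at [508.8 192.5 125.3] yaw 89.91 gap 85.5 shift cm [ 0.85 -0.43 10.93] turn -0.1 tilt [ 0. -0.] t 19.7
```

carry_out:
  steps:
    - [[0,0,0],[0.85,-0.35,0],0]
    - [[0,0,0],[0.85,-0.35,3],0]
    - [[0,0,0],[0.85,-0.35,7],0]
    - [[0,0,0],[0.85,-0.35,10],0]
    - [[0,0,0],[0.85,-0.35,10.9],0]
    - [[0,0,0],[0.85,-0.35,10.9],0]
    - [[0,0,0],[0.85,-0.35,10.9],255]
    - [[0,0,0],[0.85,-0.35,10.9],255]
  force: 100

```text
clock: 20.7
tcp_pos: [0.5066, 0.2014, 0.0183]
orientation: [0.001, 0.708, 0.706, 0.001]
wrist_force: [-0.9, 0.1, 1.8]
finger_gap: 0.0563
grip_force: 105.5
```

carry_out:
  steps:
    - [[0,0,0],[0,0,0],255]
    - [[0,0,0],[0,0,0],255]
    - [[0,0,0],[0,0,-1],255]
    - [[0,0,0],[0,0,-4],255]
    - [[0,0,0],[0,0,-8],255]
    - [[0,0,0],[0,0,-10],255]
    - [[0,0,0],[0,0,-10],255]
    - [[0,0,0],[0,0,-10],255]

```text
clock: 21.7
tcp_pos: [0.5045, 0.2008, 0.1154]
orientation: [-0.0, 0.708, 0.707, -0.001]
wrist_force: [-0.6, 0.4, -3.8]
finger_gap: 0.0558
grip_force: 107.3
```

Run:
```python
from h import *
to(453,57,100,90)
```

```text
at [504.5 200.8 115.4] yaw 89.9 gap 55.8 shift cm [-14.39  -5.12   1.56] turn -0.1 tilt [-0.08 -0.02] t 21.7
```

carry_out:
  steps:
    - [[0,0,0],[-4,-1,0],255]
    - [[0,0,0],[-8,-3,0],255]
    - [[0,0,0],[-12,-4.5,0],255]
    - [[0,0,0],[-14.4,-5.1,0],255]
    - [[0,0,0],[-14.4,-5.1,0],255]
    - [[0,0,0],[-14.4,-5.1,0],255]
    - [[0,0,0],[-14.4,-5.1,0],255]
    - [[0,0,0],[-14.4,-5.1,0],255]

```text
clock: 22.7
tcp_pos: [0.4541, 0.0578, 0.1161]
orientation: [-0.0, 0.707, 0.707, -0.0]
wrist_force: [-0.3, 1.2, -3.3]
finger_gap: 0.056
grip_force: 107.3
```

carry_out:
  steps:
    - [[0,0,0],[0,0,0],255]
    - [[0,0,0],[0,0,3.8],255]
    - [[0,0,0],[0,0,7.6],255]
    - [[0,0,0],[0,0,7.4],255]
    - [[0,0,0],[0,0,7],255]
    - [[0,0,0],[0,0,4],255]
    - [[0,0,0],[0,0,0],255]
    - [[0,0,0],[0,0,0],255]

```text
clock: 23.7
tcp_pos: [0.4576, 0.057, 0.121]
orientation: [0.003, 0.708, 0.707, 0.003]
wrist_force: [1.2, -0.6, -2.5]
finger_gap: 0.0554
grip_force: 112.1
```

Run:
```python
from h import *
from workcell import env
print(np.mean([env.get_state()['wrist_force'] for _ in range(3)],0))
to(453,57,100,90)
p,d,W,c=grab('wrist')
m=(abs(W[...,2]-.042)<.006)&(np.hypot(W[...,0]-.453,W[...,1]-.057)<.07);print(m.sum(),np.nanmean(W[m],0))
```

```text
[ 1.20902073 -0.6066851  -2.48333173]
at [457.6  57.  121. ] yaw 89.92 gap 55.4 shift cm [-0.   -0.48  2.1 ] turn -0.1 tilt [ 0.53 -0.03] t 23.7
975 [0.45380741 0.07842391 0.04334185]
```

carry_out:
  steps:
    - [[0,0,0],[0,0,-1],255]
    - [[0,0,0],[5,1.5,-1],255]
    - [[0,0,0],[10,3,-1],255]
    - [[0,0,0],[14.4,5.1,-1],255]
    - [[0,0,0],[14.4,5.1,2],255]
    - [[0,0,0],[14.4,5.1,5],255]
    - [[0,0,0],[14.4,5.1,7],255]
    - [[0,0,0],[14.4,5.1,7],255]

```text
clock: 24.75
tcp_pos: [0.5029, 0.2005, 0.0441]
orientation: [-0.001, 0.708, 0.707, -0.002]
wrist_force: [-0.2, -0.3, -1.6]
finger_gap: 0.0552
grip_force: 112.0
```

carry_out:
  steps:
    - [[0,0,0],[0,0,0.8],255]
    - [[0,0,0],[0,0,1.6],255]
    - [[0,0,0],[0,0,2.2],255]
    - [[0,0,0],[0,0,2.6],255]
    - [[0,0,0],[0,0,2.8],255]
    - [[0,0,0],[0,0,2.8],255]
    - [[0,0,0],[0,0,2.8],255]
    - [[0,0,0],[0,0,2.8],255]

```text
clock: 25.75
tcp_pos: [0.5054, 0.2011, 0.0185]
orientation: [0.0, 0.708, 0.707, 0.0]
wrist_force: [0.1, -0.0, -2.5]
finger_gap: 0.0552
grip_force: 112.0
```

carry_out:
  steps:
    - [[0,0,0],[0,0,0.2],255]
    - [[0,0,0],[0,0,0.3],255]
    - [[0,0,0],[0,0,0.3],0]
    - [[0,0,0],[0,0,0.3],0]
    - [[0,0,0],[0,0,0.3],0]
    - [[0,0,0],[0,0,-3],0]
    - [[0,0,0],[0,0,-7],0]
    - [[0,0,0],[0,0,-10],0]

```text
clock: 26.75
tcp_pos: [0.5058, 0.2012, 0.1201]
orientation: [0.0, 0.708, 0.707, 0.001]
wrist_force: [-0.2, -0.6, 0.4]
finger_gap: 0.0854
grip_force: 0.0
```

carry_out:
  steps:
    - [[0,0,0],[-4,-1.5,-1],0]
    - [[0,0,0],[-8,-3,-1],0]
    - [[0,0,0],[-12,-4.5,-1],0]
    - [[0,0,0],[-15,-5,-1],0]
    - [[0,0,0],[-17.5,-5,-1],0]
    - [[0,0,0],[-17.5,-5,-1],0]
    - [[0,0,0],[-17.5,-5,-1],0]
    - [[0,0,0],[-17.5,-5,-1],0]

```text
clock: 27.75
tcp_pos: [0.455, 0.0269, 0.1283]
orientation: [-0.0, 0.707, 0.707, 0.0]
wrist_force: [0.3, 0.5, 0.6]
finger_gap: 0.0851
grip_force: 0.0
```

Run:
```python
from h import *
p,d,W,c=grab('wrist','w7.png')
r=disc(W,(.453,.057),.042,rad=.055,tol=.006);print(r)
to(r['mid'][0],r['mid'][1],29,90)
print(disc(W,(.505,.201),.056,rad=.05,tol=.008))
```

```text
{'mid': array([454.7,  66.5]), 'mean': array([454.7,  66.5,  43.6]), 'ext': array([38.4, 38.8]), 'n': 2632}
at [454.9  26.9 128.2] yaw 89.98 gap 85.1 shift cm [ 3.96 -0.02  9.92] turn -0.0 tilt [-0.01  0.  ] t 27.8
{'mid': array([507.1, 179.3]), 'mean': array([507. , 178.8,  54. ]), 'ext': array([26.3,  4.5]), 'n': 184}
```

View pics/w7.png

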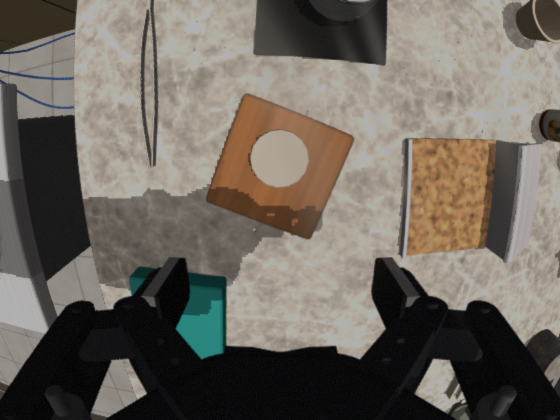

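The freed puck lies on the block at (279,158), plain face up, and the cup is back on the mat.

carry_out:
  steps:
    - [[0,0,0],[3.95,0,4],0]
    - [[0,0,0],[3.95,0,8],0]
    - [[0,0,0],[3.95,0,9.9],0]
    - [[0,0,0],[3.95,0,9.9],0]
    - [[0,0,0],[3.95,0,9.9],0]
    - [[0,0,0],[3.95,0,9.9],255]
    - [[0,0,0],[3.95,0,9.9],255]
    - [[0,0,0],[3.95,0,9.9],255]
  force: 60

```text
clock: 28.8
tcp_pos: [0.4557, 0.0655, 0.0303]
orientation: [0.001, 0.708, 0.706, 0.0]
wrist_force: [-1.5, 0.3, 7.0]
finger_gap: 0.0393
grip_force: 59.4
```

carry_out:
  steps:
    - [[0,0,0],[0,0,0],255]
    - [[0,0,0],[0,0,-2],255]
    - [[0,0,0],[0,0,-6],255]
    - [[0,0,-10],[-1,3,-9],255]
    - [[0,0,-20],[-1.5,7,-9],255]
    - [[0,0,-30],[-2,11,-9],255]
    - [[0,0,-40],[-2.5,15,-9],255]
    - [[0,0,-50],[-3.5,17,-9],255]

```text
clock: 29.8
tcp_pos: [0.6268, 0.0301, 0.1189]
orientation: [0.0, 0.34, 0.94, 0.0]
wrist_force: [0.2, 0.7, -0.9]
finger_gap: 0.039
grip_force: 60.9
```

carry_out:
  steps:
    - [[0,0,-10],[0,0,0],255]
    - [[0,0,-20],[0,0,0],255]
    - [[0,0,-30],[0,0,0],255]
    - [[0,0,-42.6],[0,0,0],255]
    - [[0,0,-42.6],[0,0,0],255]
    - [[0,0,-42.6],[0,0,0],255]
    - [[0,0,-42.6],[0,0,0],255]
    - [[0,0,-42.6],[0,0,0],255]

```text
clock: 30.8
tcp_pos: [0.6249, 0.0303, 0.1193]
orientation: [-0.0, -0.021, 1.0, -0.0]
wrist_force: [-0.1, -0.4, -1.3]
finger_gap: 0.0395
grip_force: 60.8
```

Run:
```python
from h import *
p,d,W,c=grab('wrist')
print(disc(W,(.62,.03),.13,rad=.035,tol=.012))
to(651,30,62,182.6)
```

```text
{'mid': array([624. ,  30.1]), 'mean': array([621.8,  30.3, 132.5]), 'ext': array([38.9, 60.9]), 'n': 7030}
at [625.   30.3 119.3] yaw -177.53 gap 39.1 shift cm [-2.6  -0.15  5.73] turn -0.1 tilt [ 0.   -0.01] t 30.85
```

carry_out:
  steps:
    - [[0,0,0],[-2.7,0,0],255]
    - [[0,0,0],[-2.7,0,3],255]
    - [[0,0,0],[-2.7,0,5.6],255]
    - [[0,0,0],[-2.7,0,5.6],255]
    - [[0,0,0],[-2.7,0,5.6],255]
    - [[0,0,0],[-2.7,0,5.6],255]
    - [[0,0,0],[-2.7,0,5.6],0]
    - [[0,0,0],[-2.7,0,5.6],0]

```text
clock: 31.85
tcp_pos: [0.6525, 0.0315, 0.0642]
orientation: [0.001, -0.022, 1.0, -0.0]
wrist_force: [-0.1, -0.5, -0.7]
finger_gap: 0.0739
grip_force: 0.0
```

carry_out:
  steps:
    - [[0,0,0],[0,0,0],0]
    - [[0,0,0],[0,0,0],0]
    - [[0,0,0],[0,0,0],0]
    - [[0,0,0],[0,0,-5],0]
    - [[0,0,0],[5,0,-6],0]
    - [[0,0,0],[5,0,-6],0]
    - [[0,0,0],[5,0,-6],0]
    - [[0,0,0],[5,0,-6],0]

```text
clock: 32.85
tcp_pos: [0.6029, 0.0292, 0.1231]
orientation: [0.0, -0.022, 1.0, -0.0]
wrist_force: [0.3, 0.1, 0.3]
finger_gap: 0.0851
grip_force: 0.0
```

```bash
cat > bed.py <<'E'
from h import *
import sys
p,d,W,c=grab('wrist',sys.argv[1])
r=disc(W,(.612,.03),.0155,rad=.055,tol=.005);print(r)
cv2.imwrite('pics/c_'+sys.argv[1],cv2.resize(p[130:290,180:380,::-1],None,fx=2,fy=2))
to(r['mid'][0],r['mid'][1],2,182.6)
E
python3 bed.py w8.png
```

```text
{'mid': array([619.8,  30.8]), 'mean': array([619.1,  30.9,  15.9]), 'ext': array([38.4, 38.3]), 'n': 1881}
at [602.9  29.3 122.9] yaw -177.49 gap 85.3 shift cm [-1.7   0.08 12.09] turn -0.1 tilt [ 0.02 -0.01] t 32.9
```

View pics/c_w8.png

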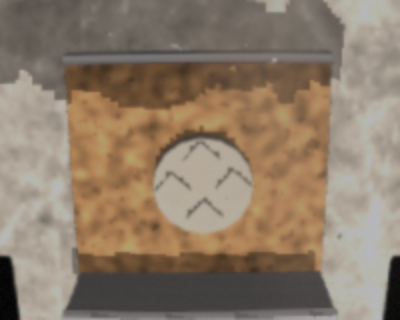

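It flipped, keyed face up. Next I take it to tray slot B.

carry_out:
  steps:
    - [[0,0,0],[-1.7,0.1,5],0]
    - [[0,0,0],[-1.7,0.1,9],0]
    - [[0,0,0],[-1.7,0.1,12.1],0]
    - [[0,0,0],[-1.7,0.1,12.1],0]
    - [[0,0,0],[-1.7,0.1,12.1],0]
    - [[0,0,0],[-1.7,0.1,12.1],255]
    - [[0,0,0],[-1.7,0.1,12.1],255]
    - [[0,0,0],[-1.7,0.1,12.1],255]

```text
clock: 33.9
tcp_pos: [0.6199, 0.031, 0.0039]
orientation: [0.001, -0.022, 1.0, -0.0]
wrist_force: [-1.8, -0.2, 5.4]
finger_gap: 0.0389
grip_force: 59.8
```

carry_out:
  steps:
    - [[0,0,0],[0,0,0],255]
    - [[0,0,0],[0,0,0],255]
    - [[0,0,0],[0,0,-1],255]
    - [[0,0,0],[0,0,-3],255]
    - [[0,0,0],[0,0,-6],255]
    - [[0,0,0],[0,0,-9],255]
    - [[0,0,0],[0,0,-9],255]
    - [[0,0,0],[0,0,-9],255]

```text
clock: 34.9
tcp_pos: [0.6184, 0.0311, 0.0917]
orientation: [-0.0, -0.022, 1.0, 0.0]
wrist_force: [-1.1, -0.7, -0.6]
finger_gap: 0.0389
grip_force: 60.5
```

carry_out:
  steps:
    - [[0,0,0],[2.8,-5,0],255]
    - [[0,0,0],[5.6,-10,0],255]
    - [[0,0,0],[8.4,-15,0],255]
    - [[0,0,0],[11.2,-20,0],255]
    - [[0,0,0],[14,-25,0],255]
    - [[0,0,0],[16.5,-29,0],255]
    - [[0,0,0],[17.9,-31,0],255]
    - [[0,0,0],[17.9,-31,0],255]

```text
clock: 35.9
tcp_pos: [0.4519, -0.2873, 0.0908]
orientation: [-0.001, -0.02, 1.0, 0.001]
wrist_force: [0.2, 0.1, -2.4]
finger_gap: 0.039
grip_force: 60.7
```

Run:
```python
from h import *
to(455,-287,3,183)
```

```text
at [ 451.9 -287.3   90.8] yaw -177.69 gap 39.0 shift cm [-0.33 -0.    8.78] turn -0.7 tilt [-0.12  0.1 ] t 35.9
```

carry_out:
  steps:
    - [[0,0,0],[-0.3,0,2],255]
    - [[0,0,0],[-0.3,0,5],255]
    - [[0,0,0],[-0.3,0,7],255]
    - [[0,0,0],[-0.3,0,8],255]
    - [[0,0,0],[-0.3,0,8.7],255]
    - [[0,0,0],[-0.3,0,8.7],255]
    - [[0,0,0],[-0.3,0,8.7],255]
    - [[0,0,0],[-0.3,0,8.7],90]

```text
clock: 36.9
tcp_pos: [0.4572, -0.2869, 0.0062]
orientation: [0.001, -0.022, 1.0, -0.001]
wrist_force: [0.4, -0.6, -0.4]
finger_gap: 0.0544
grip_force: 0.0
```

carry_out:
  steps:
    - [[0,0,0],[0,0,0],90]
    - [[0,0,0],[0,0,0],90]
    - [[0,0,0],[0,0,-3],90]
    - [[0,0,0],[0,0,-8],90]
    - [[0,0,0],[0,4,-12],0]
    - [[0,0,0],[-2,10,-14],0]
    - [[0,0,0],[-4,16,-14],0]
    - [[0,0,0],[-5,22,-14],0]

```text
clock: 37.9
tcp_pos: [0.4978, -0.0656, 0.1462]
orientation: [0.001, -0.021, 1.0, -0.0]
wrist_force: [0.4, -0.2, 0.0]
finger_gap: 0.0855
grip_force: 0.0
```

Run:
```python
from h import *
p,d,W,c=grab('top')
print('A',disc(W,(.515,-.342),.015,rad=.04,tol=.006));print('B',disc(W,(.455,-.287),.015,rad=.04,tol=.006))
for g in [(.494,.277),(.504,.2)]: print(disc(W,g,.056,rad=.05))
to(494.7,277.5,16,90)
```

```text
A {'mid': array([ 515.2, -337.4]), 'mean': array([ 516.3, -337.1,   13.3]), 'ext': array([39. , 36.4]), 'n': 102}
B {'mid': array([ 458.8, -286.2]), 'mean': array([ 456.5, -285. ,   13.4]), 'ext': array([35.6, 39.3]), 'n': 88}
{'mid': array([493.8, 277.2]), 'mean': array([493.1, 276.8,  55.4]), 'ext': array([53.5, 53.7]), 'n': 247}
{'mid': array([502.8, 207.1]), 'mean': array([503.9, 207.3,  55.4]), 'ext': array([53.5, 54.7]), 'n': 244}
at [496.9 -58.3 145.8] yaw -177.14 gap 85.5 shift cm [-1.45 33.49 13.14] turn 92.9 tilt [0.06 0.26] t 37.95
```

carry_out:
  steps:
    - [[0,0,10.4],[-0.2,4.2,0],0]
    - [[0,0,20.8],[-0.4,8.4,0],0]
    - [[0,0,31.2],[-0.6,12.6,0],0]
    - [[0,0,41.6],[-0.8,16.8,0],0]
    - [[0,0,52],[-1,21,0],0]
    - [[0,0,62.4],[-1.2,25.2,0],0]
    - [[0,0,72.8],[-1.4,29.4,1],0]
    - [[0,0,83.2],[-1.5,33.5,2],0]

```text
clock: 38.95
tcp_pos: [0.4972, 0.2696, 0.1252]
orientation: [0.0, 0.65, 0.76, 0.0]
wrist_force: [-1.1, -0.3, 0.5]
finger_gap: 0.0855
grip_force: 0.0
```

carry_out:
  steps:
    - [[0,0,9.5],[0,0,0],0]
    - [[0,0,9.5],[0,0,0],0]
    - [[0,0,9.5],[0,0,0],0]
    - [[0,0,9.5],[0,0,0],0]
    - [[0,0,9.5],[0,0,0],0]
    - [[0,0,9.5],[0,0,0],0]
    - [[0,0,9.5],[0,0,0],0]
    - [[0,0,9.5],[0,0,0],0]

```text
clock: 39.95
tcp_pos: [0.497, 0.2683, 0.1252]
orientation: [0.0, 0.708, 0.706, -0.0]
wrist_force: [0.1, -0.5, -0.3]
finger_gap: 0.0855
grip_force: 0.0
```

Run:
```python
from h import *
p,d,W,c=grab('wrist')
r=disc(W,(.495,.277),.056,rad=.05,tol=.008);print(r)
to(r['mid'][0]-.7,r['mid'][1],16,90)
```

```text
{'mid': array([495.7, 278.2]), 'mean': array([495.8, 278.9,  57.5]), 'ext': array([54.7, 54.1]), 'n': 5476}
at [497.  268.3 125.3] yaw 89.81 gap 85.6 shift cm [ 0.99 -0.2  10.93] turn -0.2 tilt [ 0. -0.] t 40.0
```

carry_out:
  steps:
    - [[0,0,0],[1,-0.2,0],0]
    - [[0,0,0],[1,-0.2,3],0]
    - [[0,0,0],[1,-0.2,7],0]
    - [[0,0,0],[1,-0.2,10],0]
    - [[0,0,0],[1,-0.2,10.9],0]
    - [[0,0,0],[1,-0.2,10.9],0]
    - [[0,0,0],[1,-0.2,10.9],255]
    - [[0,0,0],[1,-0.2,10.9],255]
  force: 100

```text
clock: 41.0
tcp_pos: [0.4962, 0.2789, 0.0182]
orientation: [0.001, 0.708, 0.706, 0.001]
wrist_force: [0.3, 1.3, 1.6]
finger_gap: 0.0555
grip_force: 105.2
```

carry_out:
  steps:
    - [[0,0,0],[0,0,0],255]
    - [[0,0,0],[0,0,0],255]
    - [[0,0,0],[0,0,-1],255]
    - [[0,0,0],[0,0,-4],255]
    - [[0,0,0],[0,0,-8],255]
    - [[0,0,0],[0,0,-10],255]
    - [[0,0,0],[0,0,-10],255]
    - [[0,0,0],[0,0,-10],255]

```text
clock: 42.0
tcp_pos: [0.4942, 0.278, 0.1153]
orientation: [-0.0, 0.708, 0.706, -0.001]
wrist_force: [-0.1, -0.2, -3.8]
finger_gap: 0.0559
grip_force: 107.1
```

carry_out:
  steps:
    - [[0,0,0],[-5,0,0],255]
    - [[0,0,0],[-10,-1,0],255]
    - [[0,0,0],[-14,-2,0],255]
    - [[0,0,0],[-18,-3,0],255]
    - [[0,0,0],[-21,-4.1,0],255]
    - [[0,0,0],[-22.4,-4.2,0],255]
    - [[0,0,0],[-22.4,-4.2,0],255]
    - [[0,0,0],[-22.4,-4.2,0],255]

```text
clock: 43.0
tcp_pos: [0.4525, 0.0551, 0.116]
orientation: [-0.0, 0.708, 0.706, 0.0]
wrist_force: [-1.4, -0.3, -4.3]
finger_gap: 0.0559
grip_force: 107.1
```

carry_out:
  steps:
    - [[0,0,0],[0,0,0],255]
    - [[0,0,0],[0,0,3.8],255]
    - [[0,0,0],[0,0,7.6],255]
    - [[0,0,0],[0,0,7.4],255]
    - [[0,0,0],[0,0,7],255]
    - [[0,0,0],[0,0,4],255]
    - [[0,0,0],[0,0,0],255]
    - [[0,0,0],[0,0,0],255]

```text
clock: 44.0
tcp_pos: [0.4557, 0.0545, 0.1208]
orientation: [0.003, 0.708, 0.706, 0.003]
wrist_force: [0.6, -0.5, -2.7]
finger_gap: 0.0554
grip_force: 112.1
```

Run:
```python
from h import *
from workcell import env
p,d,W,c=grab('wrist')
m=(abs(W[...,2]-.042)<.006)&(np.hypot(W[...,0]-.453,W[...,1]-.057)<.07);print(m.sum(),np.nanmean(W[m],0))
print(env.get_state()['wrist_force']);to(494,285,16,90)
m=(abs(W[...,2]-.162)<.015)&(np.hypot(W[...,0]-.453,W[...,1]-.057)<.05);print('cup top',m.sum(),rect(W[m]) if m.sum()>20 else '',np.nanmean(W[m],0))
```

```text
672 [0.45158988 0.07579716 0.04309303]
[-0.00419577  0.14810899 -2.96774697]
at [454.3  54.6 118.9] yaw 89.83 gap 55.5 shift cm [23.06  3.84 10.31] turn -0.2 tilt [ 0.33 -0.02] t 44.05
cup top 20027 (array([453.4,  63.5]), array([50.5, 98.8]), 86.5) [0.45549483 0.06793746 0.16821033]
```

carry_out:
  steps:
    - [[0,0,0],[0,0,-1],255]
    - [[0,0,0],[5,1,-1],255]
    - [[0,0,0],[10,2,-1],255]
    - [[0,0,0],[15,3,-1],255]
    - [[0,0,0],[20,4,-1],255]
    - [[0,0,0],[23,4.1,0],255]
    - [[0,0,0],[23,4.1,4],255]
    - [[0,0,0],[23,4.1,7],255]

```text
clock: 45.05
tcp_pos: [0.4926, 0.2846, 0.0441]
orientation: [-0.001, 0.708, 0.706, -0.001]
wrist_force: [-1.0, 0.1, -2.8]
finger_gap: 0.0555
grip_force: 112.0
```

carry_out:
  steps:
    - [[0,0,0],[0,0,0.8],255]
    - [[0,0,0],[0,0,1.6],255]
    - [[0,0,0],[0,0,2.2],255]
    - [[0,0,0],[0,0,2.6],255]
    - [[0,0,0],[0,0,2.8],255]
    - [[0,0,0],[0,0,3],255]
    - [[0,0,0],[0,0,3.1],255]
    - [[0,0,0],[0,0,3.1],255]

```text
clock: 46.05
tcp_pos: [0.494, 0.2843, 0.0153]
orientation: [0.0, 0.708, 0.706, -0.0]
wrist_force: [-0.7, -0.7, -3.3]
finger_gap: 0.0553
grip_force: 112.0
```

carry_out:
  steps:
    - [[0,0,0],[0,0,0],255]
    - [[0,0,0],[0,0,0],0]
    - [[0,0,0],[0,0,0],0]
    - [[0,0,0],[0,0,0],0]
    - [[0,0,0],[0,0,0],0]
    - [[0,0,0],[0,0,-3],0]
    - [[0,0,0],[0,0,-7],0]
    - [[0,0,0],[0,0,-11],0]

```text
clock: 47.05
tcp_pos: [0.4938, 0.2842, 0.1262]
orientation: [-0.0, 0.708, 0.706, -0.0]
wrist_force: [0.5, -0.0, 0.3]
finger_gap: 0.0853
grip_force: 0.0
```

carry_out:
  steps:
    - [[0,0,0],[-6,-1,0],0]
    - [[0,0,0],[-12,-2,0],0]
    - [[0,0,0],[-18,-3,0],0]
    - [[0,0,0],[-23,-4,0],0]
    - [[0,0,0],[-25.5,-4.1,0],0]
    - [[0,0,0],[-25.5,-4.1,0],0]
    - [[0,0,0],[-25.5,-4.1,0],0]
    - [[0,0,0],[-25.5,-4.1,0],0]

```text
clock: 48.05
tcp_pos: [0.4522, 0.0304, 0.1252]
orientation: [-0.0, 0.708, 0.706, 0.0]
wrist_force: [0.4, 1.1, -0.5]
finger_gap: 0.0855
grip_force: 0.0
```

Run:
```python
from h import *
p,d,W,c=grab('wrist','w9.png')
r=disc(W,(.453,.057),.042,rad=.055,tol=.006);print(r)
to(r['mid'][0],r['mid'][1],29,90)
p,d,W,c=grab('top')
for g in [(.494,.285),(.504,.207)]: print(disc(W,g,.056,rad=.05))
```

```text
{'mid': array([453. ,  61.6]), 'mean': array([452.8,  61.9,  43.6]), 'ext': array([38.6, 39.2]), 'n': 2672}
at [452.2  30.4 125.2] yaw 89.9 gap 85.1 shift cm [3.12 0.07 9.62] turn -0.1 tilt [-0.  0.] t 48.1
{'mid': array([536.2, 294. ]), 'mean': array([535.9, 293.5,  57.5]), 'ext': array([12.7, 13.6]), 'n': 22}
{'mid': array([504.3, 206.6]), 'mean': array([502.7, 206.6,  55.8]), 'ext': array([53.8, 56.2]), 'n': 246}
```

Run:
```python
from h import *
p,d,W,c=grab('top','t9.png')
m=(W[...,2]>.04)&(W[...,2]<.07)&(W[...,1]>.15)&(W[...,1]<.5)&(W[...,0]>.38)&(W[...,0]<.62)
n,l,st,_=cv2.connectedComponentsWithStats(m.astype(np.uint8))
for k in range(1,n):
    if st[k,4]>15: print(st[k],np.nanmean(W[l==k],0).round(4),rect(W[l==k]))
cv2.imwrite('pics/t9c.png',cv2.resize(p[180:260,140:300,::-1],None,fx=4,fy=4))
```

```text
[185 188  19  19 279] [0.5561 0.2861 0.054 ] (array([555.9, 286.6]), array([56.5, 57.1]), 88.8)
[210 204  19  19 275] [0.5035 0.2068 0.055 ] (array([503.8, 207.1]), array([56.8, 57.5]), 64.9)
```

View pics/t9c.png

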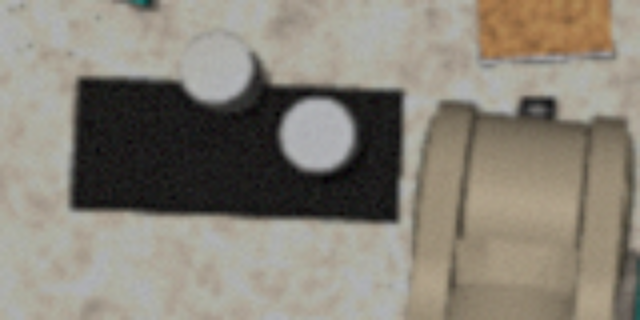

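The clean-up check shows cup1 was knocked to (218,68) in the crop, half off the mat. I'll put it back first.

carry_out:
  steps:
    - [[0,0,0],[5,2,0],0]
    - [[0,0,0],[10,4,0],0]
    - [[0,0,0],[15,6,0],0]
    - [[0,0,0],[20,8,0],0]
    - [[0,0,0],[24.8,10.2,0],0]
    - [[0,0,0],[24.8,10.3,0],0]
    - [[0,0,0],[24.8,10.3,0],0]
    - [[0,0,0],[24.8,10.3,0],0]

```text
clock: 49.2
tcp_pos: [0.5553, 0.2762, 0.1252]
orientation: [-0.0, 0.709, 0.706, -0.0]
wrist_force: [-0.2, -1.2, -0.3]
finger_gap: 0.0857
grip_force: 0.0
```

Run:
```python
from h import *
p,d,W,c=grab('wrist')
r=disc(W,(.556,.286),.055,rad=.05,tol=.01);print(r)
to(r['mid'][0]-.7,r['mid'][1],16,90)
m=(abs(W[...,2]-.055)<.008)&(np.hypot(W[...,0]-.556,W[...,1]-.286)<.024);P=W[m];A=np.c_[P[:,:2],np.ones(len(P))];print('tilt deg',np.degrees(np.linalg.lstsq(A,P[:,2],rcond=None)[0][:2]))
```

```text
{'mid': array([558.8, 287.9]), 'mean': array([558.4, 288.7,  56.7]), 'ext': array([53.4, 53.8]), 'n': 5448}
at [555.5 276.1 125.4] yaw 89.74 gap 85.7 shift cm [ 1.19  0.25 10.94] turn -0.3 tilt [-0.02 -0.02] t 49.25
tilt deg [-7.39594407  0.21982486]
```

carry_out:
  steps:
    - [[0,0,0],[1.2,0.2,0],0]
    - [[0,0,0],[1.2,0.2,3],0]
    - [[0,0,0],[1.2,0.2,7],0]
    - [[0,0,0],[1.2,0.2,10],0]
    - [[0,0,0],[1.2,0.2,10.8],0]
    - [[0,0,0],[1.2,0.2,10.8],0]
    - [[0,0,0],[1.2,0.2,10.8],255]
    - [[0,0,0],[1.2,0.2,10.8],255]

```text
clock: 50.25
tcp_pos: [0.5593, 0.2898, 0.0197]
orientation: [0.001, 0.708, 0.706, 0.002]
wrist_force: [-0.6, -0.6, 2.8]
finger_gap: 0.0564
grip_force: 103.4
```

carry_out:
  steps:
    - [[0,0,0],[0,0,0],255]
    - [[0,0,0],[0,0,0],255]
    - [[0,0,0],[0,0,-1],255]
    - [[0,0,0],[0,0,-2.5],255]
    - [[0,0,0],[0.2,-2,-3],255]
    - [[0,0,0],[0.5,-5,-3],255]
    - [[0,0,0],[0.5,-6.4,-3],255]
    - [[0,0,0],[0.5,-6.4,-3],255]

```text
clock: 51.25
tcp_pos: [0.4936, 0.2944, 0.0478]
orientation: [0.0, 0.708, 0.706, 0.0]
wrist_force: [0.7, -0.5, -3.2]
finger_gap: 0.0559
grip_force: 104.6
```

carry_out:
  steps:
    - [[0,0,0],[0,0,0.8],255]
    - [[0,0,0],[0,0,1.6],255]
    - [[0,0,0],[0,0,2.2],255]
    - [[0,0,0],[0,0,2.6],255]
    - [[0,0,0],[0,0,2.8],255]
    - [[0,0,0],[0,0,3],255]
    - [[0,0,0],[0,0,3],255]
    - [[0,0,0],[0,0,3],255]

```text
clock: 52.25
tcp_pos: [0.4942, 0.2948, 0.0204]
orientation: [0.0, 0.708, 0.706, 0.001]
wrist_force: [-9.0, -2.7, 22.0]
finger_gap: 0.056
grip_force: 100.0
```

carry_out:
  steps:
    - [[0,0,0],[0,0,-0.2],255]
    - [[0,0,0],[0,0,-0.2],0]
    - [[0,0,0],[0,0,-0.2],0]
    - [[0,0,0],[0,0,-0.2],0]
    - [[0,0,0],[0,0,-0.2],0]
    - [[0,0,0],[0,0,-3],0]
    - [[0,0,0],[0,0,-7],0]
    - [[0,0,0],[0,0,-10.7],0]

```text
clock: 53.25
tcp_pos: [0.494, 0.2943, 0.1252]
orientation: [-0.0, 0.708, 0.706, -0.0]
wrist_force: [0.5, -0.4, 0.7]
finger_gap: 0.0853
grip_force: 0.0
```

carry_out:
  steps:
    - [[0,0,0],[-6,-1,0],0]
    - [[0,0,0],[-12,-2,0],0]
    - [[0,0,0],[-18,-3,0],0]
    - [[0,0,0],[-23,-4,0],0]
    - [[0,0,0],[-26.5,-4.1,0],0]
    - [[0,0,0],[-26.5,-4.1,0],0]
    - [[0,0,0],[-26.5,-4.1,0],0]
    - [[0,0,0],[-26.5,-4.1,0],0]

```text
clock: 54.25
tcp_pos: [0.4522, 0.0304, 0.1242]
orientation: [-0.0, 0.708, 0.706, -0.0]
wrist_force: [-0.7, -0.1, 0.0]
finger_gap: 0.0853
grip_force: 0.0
```

Run:
```python
from h import *
p,d,W,c=grab('wrist','w10.png')
r=disc(W,(.453,.057),.042,rad=.055,tol=.006);print(r)
to(r['mid'][0],r['mid'][1],29,90)
p,d,W,c=grab('top')
for g in [(.494,.29),(.504,.207)]: print(disc(W,g,.056,rad=.05))
```

```text
{'mid': array([453. ,  61.6]), 'mean': array([452.8,  61.9,  43.6]), 'ext': array([38.6, 39.2]), 'n': 2713}
at [452.2  30.4 124.2] yaw 89.9 gap 85.4 shift cm [3.12 0.08 9.52] turn -0.1 tilt [-0.01  0.  ] t 54.3
{'mid': array([493.8, 291.8]), 'mean': array([493.4, 292. ,  55.3]), 'ext': array([53.4, 56.4]), 'n': 261}
{'mid': array([505.1, 206.8]), 'mean': array([503.5, 207.4,  55.6]), 'ext': array([52. , 56.6]), 'n': 247}
```

Both cups stand on the mat. Next is the last puck, from the block to the turner.

carry_out:
  steps:
    - [[0,0,0],[3.1,0,4],0]
    - [[0,0,0],[3.1,0,8],0]
    - [[0,0,0],[3.1,0,9.5],0]
    - [[0,0,0],[3.1,0,9.5],0]
    - [[0,0,0],[3.1,0,9.5],0]
    - [[0,0,0],[3.1,0,9.5],255]
    - [[0,0,0],[3.1,0,9.5],255]
    - [[0,0,0],[3.1,0,9.5],255]
  force: 60

```text
clock: 55.35
tcp_pos: [0.4529, 0.0604, 0.0302]
orientation: [0.001, 0.708, 0.706, 0.0]
wrist_force: [-1.3, 0.2, 5.7]
finger_gap: 0.039
grip_force: 59.5
```

carry_out:
  steps:
    - [[0,0,0],[0,0,0],255]
    - [[0,0,0],[0,0,-2],255]
    - [[0,0,0],[0,0,-6],255]
    - [[0,0,-10],[-1,3,-9],255]
    - [[0,0,-20],[-1.5,7,-9],255]
    - [[0,0,-30],[-2,11,-9],255]
    - [[0,0,-40],[-2.5,15,-9],255]
    - [[0,0,-50],[-3.1,17.2,-9],255]

```text
clock: 56.35
tcp_pos: [0.6259, 0.0285, 0.1189]
orientation: [0.0, 0.341, 0.94, 0.0]
wrist_force: [0.3, 0.1, -1.8]
finger_gap: 0.0394
grip_force: 60.9
```

carry_out:
  steps:
    - [[0,0,-10],[0,0,0],255]
    - [[0,0,-20],[0,0,0],255]
    - [[0,0,-30],[0,0,0],255]
    - [[0,0,-42.6],[0,0,0],255]
    - [[0,0,-42.6],[0,0,0],255]
    - [[0,0,-42.6],[0,0,0],255]
    - [[0,0,-42.6],[0,0,0],255]
    - [[0,0,-42.6],[0,0,0],255]

```text
clock: 57.35
tcp_pos: [0.6241, 0.0289, 0.1193]
orientation: [-0.0, -0.021, 1.0, -0.0]
wrist_force: [-0.2, 0.4, -1.1]
finger_gap: 0.0393
grip_force: 60.8
```

Run:
```python
from h import *
to(652,30,63,182.6)
```

```text
at [624.1  28.9 119.3] yaw -177.65 gap 39.3 shift cm [-2.79 -0.01  5.63] turn -0.2 tilt [-0. -0.] t 57.35
```

carry_out:
  steps:
    - [[0,0,0],[-2.8,0,0],255]
    - [[0,0,0],[-2.8,0,3],255]
    - [[0,0,0],[-2.8,0,5.6],255]
    - [[0,0,0],[-2.8,0,5.6],255]
    - [[0,0,0],[-2.8,0,5.6],255]
    - [[0,0,0],[-2.8,0,5.6],255]
    - [[0,0,0],[-2.8,0,5.6],0]
    - [[0,0,0],[-2.8,0,5.6],0]

```text
clock: 58.35
tcp_pos: [0.6527, 0.03, 0.0642]
orientation: [0.001, -0.021, 1.0, -0.0]
wrist_force: [0.3, -0.7, 0.3]
finger_gap: 0.0739
grip_force: 0.0
```

carry_out:
  steps:
    - [[0,0,0],[0,0,0],0]
    - [[0,0,0],[0,0,0],0]
    - [[0,0,0],[0,0,0],0]
    - [[0,0,0],[0,0,-5],0]
    - [[0,0,0],[5,0,-6],0]
    - [[0,0,0],[5,0,-6],0]
    - [[0,0,0],[5,0,-6],0]
    - [[0,0,0],[5,0,-6],0]

```text
clock: 59.35
tcp_pos: [0.6031, 0.0279, 0.1231]
orientation: [0.0, -0.021, 1.0, -0.0]
wrist_force: [-0.8, -0.2, 0.5]
finger_gap: 0.0852
grip_force: 0.0
```

```bash
python3 bed.py w11.png
```

```text
{'mid': array([620.3,  25.2]), 'mean': array([619.7,  25.2,  15.9]), 'ext': array([38.2, 38.4]), 'n': 1894}
at [603.   27.9 122.9] yaw -177.6 gap 85.5 shift cm [-1.71 -0.34 12.09] turn -0.2 tilt [ 0.01 -0.  ] t 59.4
```

View pics/c_w11.png

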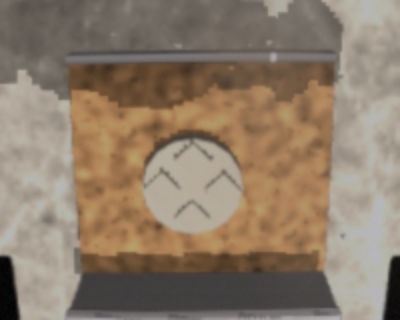

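The last puck is also keyed face up. I'll take it to slot C.

carry_out:
  steps:
    - [[0,0,0],[-1.7,-0.3,5],0]
    - [[0,0,0],[-1.7,-0.3,9],0]
    - [[0,0,0],[-1.7,-0.3,12.1],0]
    - [[0,0,0],[-1.7,-0.3,12.1],0]
    - [[0,0,0],[-1.7,-0.3,12.1],0]
    - [[0,0,0],[-1.7,-0.3,12.1],255]
    - [[0,0,0],[-1.7,-0.3,12.1],255]
    - [[0,0,0],[-1.7,-0.3,12.1],255]

```text
clock: 60.4
tcp_pos: [0.6203, 0.0256, 0.0039]
orientation: [0.001, -0.021, 1.0, -0.0]
wrist_force: [-2.4, -0.2, 6.5]
finger_gap: 0.0392
grip_force: 59.7
```

carry_out:
  steps:
    - [[0,0,0],[0,0,0],255]
    - [[0,0,0],[0,0,0],255]
    - [[0,0,0],[0,0,-1],255]
    - [[0,0,0],[0,0,-3],255]
    - [[0,0,0],[0,0,-6],255]
    - [[0,0,0],[0,0,-9],255]
    - [[0,0,0],[0,0,-9],255]
    - [[0,0,0],[0,0,-9],255]

```text
clock: 61.4
tcp_pos: [0.6187, 0.0257, 0.0917]
orientation: [-0.0, -0.021, 1.0, -0.0]
wrist_force: [-1.0, 0.8, -2.0]
finger_gap: 0.0391
grip_force: 60.5
```

carry_out:
  steps:
    - [[0,0,0],[2,-4,0],255]
    - [[0,0,0],[4,-8.5,0],255]
    - [[0,0,0],[6,-13,0],255]
    - [[0,0,0],[8,-17.5,0],255]
    - [[0,0,0],[10,-22,0],255]
    - [[0,0,0],[12,-25.2,0],255]
    - [[0,0,0],[12,-25.2,0],255]
    - [[0,0,0],[12,-25.2,0],255]

```text
clock: 62.4
tcp_pos: [0.5092, -0.2305, 0.0911]
orientation: [-0.001, -0.021, 1.0, 0.001]
wrist_force: [0.2, 0.6, -1.1]
finger_gap: 0.0389
grip_force: 60.7
```

Run:
```python
from h import *
to(512,-232,3.5,183)
```

```text
at [ 509.2 -230.5   91.1] yaw -177.62 gap 38.9 shift cm [-0.28 -0.17  8.76] turn -0.6 tilt [-0.1   0.09] t 62.4
```

carry_out:
  steps:
    - [[0,0,0],[-0.3,-0.4,2],255]
    - [[0,0,0],[-0.3,-0.4,5],255]
    - [[0,0,0],[-0.3,-0.4,7],255]
    - [[0,0,0],[-0.3,-0.4,8],255]
    - [[0,0,0],[-0.3,-0.4,8.7],255]
    - [[0,0,0],[-0.3,-0.4,8.7],255]
    - [[0,0,0],[-0.3,-0.4,8.7],255]
    - [[0,0,0],[-0.3,-0.4,8.7],95]

```text
clock: 63.4
tcp_pos: [0.5138, -0.2355, 0.0062]
orientation: [0.001, -0.021, 1.0, -0.001]
wrist_force: [-0.7, -0.0, 0.5]
finger_gap: 0.0531
grip_force: 0.0
```

carry_out:
  steps:
    - [[0,0,0],[0,0,0],95]
    - [[0,0,0],[0,0,0],95]
    - [[0,0,0],[0,0,-3],95]
    - [[0,0,0],[0,0,-8],95]
    - [[0,0,0],[0,0,-13],95]
    - [[0,0,0],[0,0,-18],95]
    - [[0,0,0],[-2,-5,-20],95]
    - [[0,0,0],[-2,-5,-20],95]

```text
clock: 64.4
tcp_pos: [0.5375, -0.2878, 0.2075]
orientation: [0.002, -0.02, 1.0, -0.002]
wrist_force: [-0.4, 0.4, 0.1]
finger_gap: 0.0538
grip_force: 0.0
```

Run:
```python
from h import *
p,d,W,c=grab('wrist','w12.png')
to(0,0,0)
for g in [(.516,-.338),(.457,-.286),(.512,-.234)]: print(disc(W,g,.015,rad=.035,tol=.005))
p,d,W,c=grab('top')
for g in [(.494,.29),(.504,.207)]: print(disc(W,g,.056,rad=.05))
```

```text
at [ 535.9 -285.7  205.9] yaw -177.69 gap 53.8 shift cm [52.43 30.73 20.46] turn None tilt [ 0.09 -0.07] t 64.45
{'mid': array([ 516.2, -339.4]), 'mean': array([ 515.9, -338.9,   14.9]), 'ext': array([39.3, 38.7]), 'n': 1186}
{'mid': array([ 457.9, -287. ]), 'mean': array([ 458. , -286.9,   14.8]), 'ext': array([38.1, 38.9]), 'n': 1260}
{'mid': array([ 514.5, -236.2]), 'mean': array([ 514.4, -236.2,   14.8]), 'ext': array([38.7, 38.6]), 'n': 1193}
{'mid': array([493.9, 290.8]), 'mean': array([493. , 291.7,  55.5]), 'ext': array([53.5, 54. ]), 'n': 258}
{'mid': array([502.8, 207.5]), 'mean': array([503. , 207.4,  55.5]), 'ext': array([53.5, 52.7]), 'n': 245}
```

View pics/w12.png

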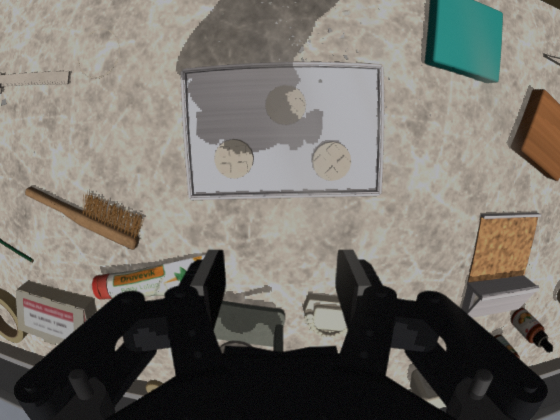

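All three pucks lie flat in the tray at (234,158), (285,104) and (331,160). I can see the cross groove on the two sunlit ones; the shaded one was keyed face up on the cork just before I placed it. Both cups are on the mat.

```bash
python3 -c "
from workcell import env
print(env.hand_in())"
```

```text
the job is handed in; nothing more can be done
None
```

I handed the job in at about 64 s of the 210 s: all three pucks are flat in the tray, keyed face up (one lay in shadow at the last look but was keyed up when I placed it), and both cups are empty and mouth down on the mat; cup1 was knocked half off it during the run, so I stood it back.

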